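# Sort the painting bench: paints, brushes, blade

### The job

Clear the mixed handful off the painting bench: stand the paint jar and the small brown bottle in the two empty bays of the dark wooden caddy, one to a bay and never tipping them over; lay the round brush and the flat brush level across the wooden brush rest, one in each empty slot; and lay the craft knife flat in the shallow cutter tray beside the scalpel. Leave the clay bowl and the roll of masking tape where they are.

Things in the scene. Friction and masses are not known exactly. Their poses are not given: they have to be found in the camera images.
- jar_center (a point): The loose paint jar: white plastic with a paper label and a black screw cap, a plain upright cylinder 46 mm across and 58 mm tall, about 90 g, standing on the bench. The point is its centre, 29 mm above its base; z runs up its axis.
- bottle_center (a point): The loose stain bottle: brown glass with paper label, round body 36 mm across up to 50 mm, then a shoulder and a black cap 22 mm across; 74 mm tall overall, about 80 g, standing. The point is on its axis half-way up, 37 mm above its base; z runs up the axis.
- round_brush_center (a point): The loose round brush with a dark wooden handle, lying on the bench: 200 mm long, 12 mm thick and wide, about 25 g, pointed black bristles. The point is the middle of its length and thickness (6 mm above what it lies on), close to its balance point; x runs along it towards the bristles.
- flat_brush_center (a point): Loose flat brush, pale wooden handle, lying flat: 190 mm long, 12 mm thick, about 40 g; the handle is 14 mm wide from 95 mm behind the point to 46 mm ahead of it, then a 32 mm wide steel ferrule and black bristles. The point is the middle of its length and thickness (6 mm above what it lies on), within 15 mm of its balance point; x runs along it towards the bristles.
- knife_center (a point): The craft knife, grey and black plastic, lying flat on the bench: 140 mm long, 22 mm wide, 14 mm thick, about 60 g. The point is its centre, 7 mm above what it lies on; x runs along it towards the short blade, z up out of its flat side.
- paint_caddy: Fixed low dark wood caddy, 74 (x) by 212 mm (y): a row of three bays, 64 mm square inside, at y = -69, 0, 69 mm; floor top 4 mm, rims 14 mm above the bench, walls 5 mm. A fixed jar like the loose one fills the bay at y = -69 mm, its top 62 mm above the bench; the bays at y = 0 and 69 mm are empty, and either may take jar or bottle. Origin: centre of the underside; z up.
- brush_rest: Fixed wood rest, board 150 (x) by 100 mm (y), 6 thick. Two rails along x at y = -40, 40 mm, 12 wide, tops 34 mm above bench. On each stand 8 mm dowels, 22 tall, at x = -66, -22, 22, 66: slots 36 mm wide at x = -44, 0, 44. Brushes lie along y on both rails, middle between them, either way round. A fixed pale 12 mm brush fills x = 44; x = 0, -44 take one each. Origin: underside centre, z up.
- cutter_tray: Fixed shallow dark steel tray lined with cork, for blades: 110 mm (x) by 220 mm (y) outside, walls 4 mm thick and 20 mm high, floor top 4 mm above the bench. A fixed scalpel, 9 mm wide, its top 13 mm above the bench, lies along y at x = 38 mm, leaving the floor free from x = -51 to +33 mm. Origin: centre of the underside; z up.
- bowl_center (a point): Small terracotta bowl, 70 mm across and 36 mm tall, a bystander standing loose among the things; it stays where it is. The point is its centre, 18 mm above the bench.
- tape_roll_center (a point): Roll of masking tape lying flat, 74 mm across and 24 mm tall, a loose bystander; it stays where it is. The point is its centre, 12 mm above the bench.

How it is judged:
By the outcome, as a careful person would: the job done as asked, in the order asked, and still so for the second after the job is handed in, with the robot touching nothing.
It also fails if it takes over 138 s, if anything falls off the work surface, if the arm or the gripper's body presses on something with over 40 N, if the wrist force passes 120 N, or if a joint passes its speed limit or range.

### The arm

A 6-joint arm with a two-finger parallel gripper is mounted at the origin on the work surface. World frame = base frame: x ahead of the robot, y to its left, z up, the work surface at z = 0. Lengths are in m, angles in degrees, forces in N, time in s.
With the tool pointing down it reaches from about 0.4 to 0.825 m from the base axis. Payload 7 kg.
Tool frame: the origin (TCP) lies on the centre line of the jaws, within the pads' length; the fingertips stand 22 mm ahead of it and the grasp point (between the pads) lies 3 mm ahead of it; z points along the fingers, y is the line along which they close (so a half turn about z gives the same grasp; the last joint's range is limited). The gripper opens to 88 mm and grips with 3 to 60 N. Pads are 19 mm wide; open, the fingers measure 130 mm over their backs; the gripper's body (78 mm by 193 mm) begins 47 mm behind the grasp point.
Start: joints at [81.767, 20.546, 0.682, 0, -70.136, -16.507], TCP at [0.282, 0.613, 0.249] pointing down, gripper open.
Joint ranges: [-176.03, 176.03], [-82.01, 121.73], [-58.28, 71.71], [-173.87, 95.51], [-174.79, -0.11], [-173.66, 173.66]. Speed limits (degrees/s): [136.94, 136.94, 172.46, 180, 180, 180].

### API

Orientations are given as [roll, pitch, yaw] about the fixed x, y, z axes, in that order (R = Rz(yaw) Ry(pitch) Rx(roll)).
In Python, from plant import get_state, cams, r gives the robot as it stands.
- The arm moves only by the tool apply_moves, never from a script. Its argument "targets" is a list of rows, each an object with "dp": the shift along the world's x, y, z in m, a list of three; "yaw": the turn about the world's z in degrees. In form: [{"dp": [x, y, z], "yaw": yaw}, ...]. A call has 1 to 20 rows; each row is the pose to reach, as a shift and turn from the pose commanded when the call began; what a row does not reach only later rows make up. A row lasts 1/12 s, in which the tool goes at most 41.7 mm and 7.16 degrees, less where a joint would pass 70% of its speed; a pose out of reach is approached as far as the arm can. A call with a gripper value outside its range is refused whole. "grip" is the gripper command: -1 is fully open, 1 is shut, values between are in proportion, set as the call begins (left out, the last holds). The fingers move at their own pace and stop on an object; "squeeze" is the grip in N (left out, the last holds). Time passes only in rows, so rows that repeat a pose let the fingers close. It gives the time, the measured TCP pose, the force, the opening and the grip force at its end, in the units of the state.
- get_state(): the state, without advancing time (a new reading comes with each control period).
- cams.capture(name): name is "scene" or "top" or "wrist"; returns a dict with "image" (420x560x3 uint8, red, green, blue), "range_z" (420x560 float32, m along the optical axis (not along the pixel's ray), 0 where there is no reading), "fx", "fy", "cx", "cy" (pixels), "R" (3x3) and "t" (3): a world point X has camera coordinates R X + t; the wrist camera has in their place "T_tool_cam" (4x4, takes a point from camera to tool coordinates, whose origin is the TCP and whose axes are the flange's). Camera axes: x right, y down, z forward; pixel columns grow to the right and rows downward; lengths in m; the calibration is good to about 2 mm. The wrist camera is an equidistant fisheye: a pixel r from the principal point sees the ray r / f radians off the axis. A picture is of the moment at which its call begins: read the wrist's pose just before it.
- r.close_job(): hands the job in; it is judged then, once.
The state is a dict: "time_s": time; "joints": joint angles; "qd": joint speeds; "joint_torque": joint torques, N m; "tcp_pos": TCP position; "eef_rot": TCP orientation; "contact_force": force on the tool from outside, world axes, zero at the start; "moment": the same for the moment, N m; "gripper_width": finger opening in m; "gripper_force": force on a finger pad.
Only numpy, scipy, OpenCV 4.12 (cv2) and the standard library are available. Lean on these libraries where they do the work, as an engineer would, in place of code of your own. Each camera call takes 0.05 s, during which the arm holds its last target. There are 200 camera calls.

## Working session

There is one attempt and no reset: what is moved stays moved. The work goes in short steps, Python scripts to look and compute and a tool call to move; the robot and the scene stay as the last step left them, time stands still between calls to the robot, and variables do not carry over. Pictures are saved under pics/ and viewed, at most 14 in all, crops included, and the job is handed in when it is done.

Besides the shell and the picture viewer there is one more tool, called after "Emit:" in YAML: its name, and indented under it one key for each argument. apply_moves: Moves the arm, as the interface text tells. Its arguments: {"type":"object","properties":{"targets":{"type":"array","items":{"type":"object","properties":{"dp":{"type":"array","items":{"type":"number"}},"yaw":{"type":"number"}}}},"grip":{"type":"number"},"squeeze":{"type":"number"}},"required":["targets"]}

```bash
ls; mkdir -p pics; python3 - <<'E'
from plant import get_state,cams,r
import cv2,numpy as np
print(get_state())
for n in ("top","scene"):
    c=cams.capture(n); cv2.imwrite(f"pics/{n}0.png",c["image"][:,:,::-1]); np.savez(f"{n}0.npz",**c)
    print(n,c["fx"],c["fy"],c["cx"],c["cy"],c["R"].round(3).tolist(),c["t"])
E
```

```text
pics
{'time_s': 0.0, 'joints': array([ 8.17658455e+01,  2.05905529e+01,  6.34098896e-01, -1.93237127e-02,
       -7.01377136e+01, -1.65052254e+01]), 'qd': array([-0.04427675,  0.00861585, -0.02341103, -0.01959736,  0.04772829,
       -0.02316743]), 'joint_torque': array([ 5.00635906e-04, -5.82717168e+01,  2.93061858e+01,  6.99752882e+00,
        6.89646535e-03, -1.58378393e-04]), 'tcp_pos': array([0.28233489, 0.6126094 , 0.24763761]), 'eef_rot': array([ 1.79904551e+02, -9.33866258e-03, -2.47459526e+01]), 'contact_force': array([ 0.28679772,  0.37567145, -0.46381585]), 'moment': array([-0.04110272, -0.0822254 ,  0.01846135]), 'gripper_force': 0.0, 'gripper_width': 0.08766519427581355}
top 394.1885025851995 394.1885025851995 283.5076568975666 215.9136807095071 [[-0.008, -1.0, 0.023], [-0.98, 0.004, -0.199], [0.199, -0.024, -0.98]] [0.00331474 0.51046174 0.82270051]
scene 440.6751548927788 440.6751548927788 278.9757392487373 209.98517344536324 [[0.876, 0.482, 0.012], [0.343, -0.606, -0.718], [-0.338, 0.633, -0.696]] [-0.45932867 -0.13897671  1.29272557]
```

View pics/top0.png

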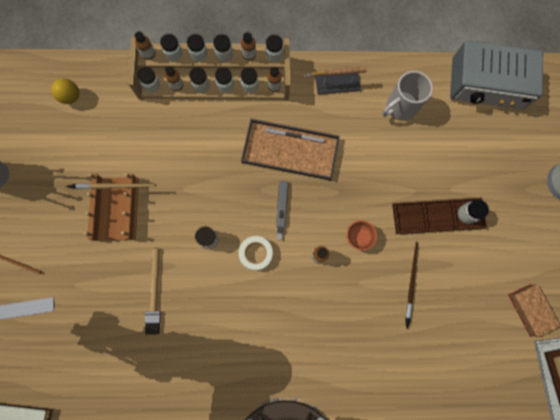

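View pics/scene0.png

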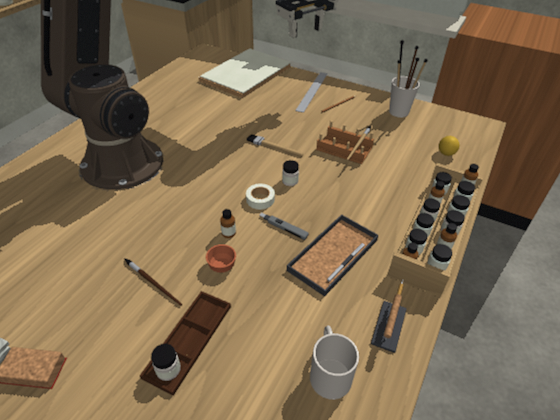

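The top view shows the jar at (206,238), tape at (256,253), bottle at (321,254) and bowl at (361,236). The knife is at (283,210), the flat brush at (153,290) and the round brush at (412,285). The rest is at (113,208), the tray at (291,150) and the caddy at (440,215) with its fixed jar at the right (−y) end. The scene view agrees.

```bash
cat > h.py <<'E'
import numpy as np,cv2
def cloud(c):
    z=c["range_z"]; v,u=np.mgrid[0:z.shape[0],0:z.shape[1]]
    P=np.stack([(u-c["cx"])/c["fx"]*z,(v-c["cy"])/c["fy"]*z,z],-1)
    return (P-c["t"])@c["R"]       # R^T(P-t)
def plane(c,uv,h):
    uv=np.atleast_2d(uv).astype(float); d=np.c_[(uv[:,0]-c["cx"])/c["fx"],(uv[:,1]-c["cy"])/c["fy"],np.ones(len(uv))]@c["R"]
    o=-c["R"].T@c["t"]; return o+d*((h-o[2])/d[:,2])[:,None]
E
python3 - <<'E'
from h import *
c=np.load("top0.npz"); W=cloud(c); hsv=cv2.cvtColor(c["image"],cv2.COLOR_RGB2HSV)
print("table z",[np.median(W[a:a+20,b:b+20,2]).round(4) for a,b in((330,200),(110,200),(260,450))], "noise",W[330:350,200:220,2].std())
boxes=dict(jar=(190,222,222,256),bottle=(308,240,335,268),bowl=(343,216,382,255),tape=(235,232,276,273),knife=(272,176,296,244),flat=(140,245,166,338),round=(400,238,424,332),rest=(60,170,180,250),tray=(238,115,345,185),caddy=(388,194,494,238))
for n,(a,b,x,y) in boxes.items():
    w=W[b:y,a:x].reshape(-1,3); w=w[(w[:,2]>.005)&(w[:,2]<.09)]
    q=w[w[:,2]>w[:,2].max()-.012] if n in("jar","bottle","bowl","tape") else w
    rect=cv2.minAreaRect((q[:,:2]*1000).astype(np.float32))
    print(n,len(q),"zmax",w[:,2].max().round(3),"rect c",np.round(rect[0],1),np.round(rect[1],1),round(rect[2],1),"mean",(q[:,:2].mean(0)*1000).round(1))
# elongated: axis via PCA for brushes/knife, with width profile
for n in("knife","flat","round"):
    a,b,x,y=boxes[n]; w=W[b:y,a:x].reshape(-1,3); w=w[w[:,2]>.005]
    vx,vy,x0,y0=cv2.fitLine(w[:,:2].astype(np.float32),cv2.DIST_HUBER,0,.001,.001).ravel()
    s=(w[:,:2]-[x0,y0])@[vx,vy]; print(n,"axis deg",np.degrees(np.arctan2(vy,vx)).round(1),"mid",(np.array([x0,y0])+np.array([vx,vy])*(s.min()+s.max())/2).round(4),"len",np.ptp(s).round(3))
img=cv2.resize(c["image"],None,fx=1,fy=1)
cr=[cv2.resize(c["image"][y0:y1,x0:x1],(400,300),interpolation=cv2.INTER_CUBIC) for x0,y0,x1,y1 in((55,165,175,255),(235,110,355,200),(380,170,500,260),(290,200,410,290))]
cv2.imwrite("pics/c1.png",np.vstack([np.hstack(cr[:2]),np.hstack(cr[2:])])[:,:,::-1])
E
```

```text
table z [np.float64(-0.0005), np.float64(0.0006), np.float64(-0.0004)] noise 0.0015917706501025145
jar 323 zmax 0.063 rect c [466.6 172.2] [41.7 41.9] 1.6 mean [466.8 172.2]
bottle 89 zmax 0.077 rect c [427.6 -80.5] [20.8 20.8] 59.6 mean [427.3 -80.5]
bowl 221 zmax 0.04 rect c [ 470.6 -173.9] [68.1 66.2] 90.0 mean [ 472.8 -178.1]
tape 572 zmax 0.029 rect c [433.2  63.4] [74.6 74. ] 2.6 mean [433.2  64.1]
knife 502 zmax 0.021 rect c [536.3   7.1] [ 28.3 138.8] 85.5 mean [539.    3.9]
flat 762 zmax 0.016 rect c [352.6 289.5] [186.4  32.2] 0.1 mean [335.8 289.2]
round 364 zmax 0.015 rect c [ 361.5 -290.2] [ 11.9 197.6] 79.3 mean [ 351.9 -287.6]
rest 2920 zmax 0.061 rect c [544.8 389.6] [236.9 174.8] 81.9 mean [541.2 391.6]
tray 3002 zmax 0.025 rect c [680.1 -11.3] [249.9 172.7] 87.0 mean [685.7 -17.3]
caddy 1699 zmax 0.066 rect c [ 524.1 -365.6] [ 81.8 213.9] 3.6 mean [ 519.9 -377.9]
knife axis deg -4.5 mid [0.4709 0.0092] len 0.27
flat axis deg 0.5 mid [0.3526 0.2899] len 0.186
round axis deg -11.2 mid [ 0.3618 -0.2886] len 0.198
```

View pics/c1.png

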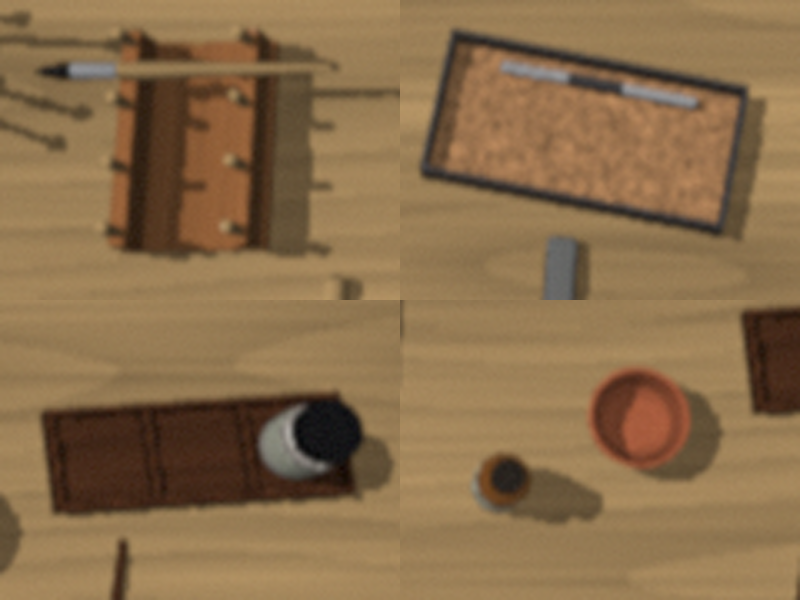

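Crops: the caddy's two left bays are empty and the tray's free side faces the robot. The rest has its fixed brush in the far slot, so its x axis runs roughly along world +x. Next I'll fit the fixtures from height bands.

```bash
python3 - <<'E'
from h import *
c=np.load("top0.npz"); W=cloud(c)
def sel(a,b,x,y,lo,hi):
    w=W[b:y,a:x].reshape(-1,3); return w[(w[:,2]>lo)&(w[:,2]<hi)]
def big(a,b,x,y,lo,hi,n=1):
    m=((W[...,2]>lo)&(W[...,2]<hi)).astype(np.uint8); k=np.zeros_like(m); k[b:y,a:x]=m[b:y,a:x]
    N,L,S,_=cv2.connectedComponentsWithStats(k); o=np.argsort(-S[1:,4])[:n]+1
    return [W[L==i] for i in o]
def rep(n,w):
    r=cv2.minAreaRect((w[:,:2]*1000).astype(np.float32)); print(n,len(w),np.round(r[0],1),np.round(r[1],1),round(r[2],2),"z",np.median(w[:,2]).round(4))
rep("tray",big(238,115,345,185,.010,.03)[0])
for w in big(60,165,180,250,.028,.0395,3): rep("rail",w)
for w in big(60,165,180,250,.045,.07,12): print("dowel",len(w),w.mean(0).round(4))
# caddy rim: pixel contour corners by plane ray at .014
hsv=cv2.cvtColor(c["image"],cv2.COLOR_RGB2HSV)
cor=plane(c,[(392.9,203.6),(396.5,233.9),(485.9,228.5),(481.4,197.9)],.014); print("caddy corners",cor[:,:2].round(4).tolist())
rep("caddy rim",big(388,194,494,238,.0045,.022)[0])
w=sel(388,194,494,238,.054,.08); rep("fixed jar top",w)
w=big(270,176,297,244,.006,.03)[0]; rep("knife",w)
# tray corners by ray
print("tray cor",plane(c,[(235+54*.3,110+32*.3),(235+347*.3,110+90*.3),(235+322*.3,110+232*.3),(235+22*.3,110+174*.3)],.02)[:,:2].round(4).tolist())
from plant import get_state; print(get_state()["tcp_pos"])
s=np.load("scene0.npz"); V=cloud(s)
g=(V[...,2]<.09)&(V[...,2]>.005)
for n,ct,h in(("jar",(.467,.172),.05),("bottle",(.4275,-.0805),.066)):
    w=V[(np.hypot(V[...,0]-ct[0],V[...,1]-ct[1])<.04)&(V[...,2]>h)]; rep("scene "+n,w)
E
```

```text
tray 722 [684.  -17.9] [220.7 112.1] 78.41 z 0.019
rail 293 [523.7 430.2] [116.   14.1] 0.99 z 0.0336
rail 280 [525.2 350.3] [116.2  13. ] 0.62 z 0.0338
rail 48 [602.7 431.1] [12.  22.7] 87.59 z 0.034
dowel 62 [0.5836 0.44   0.0465]
dowel 19 [0.5179 0.4295 0.0533]
dowel 18 [0.4742 0.4286 0.0536]
dowel 17 [0.5618 0.4301 0.0541]
dowel 16 [0.6066 0.3504 0.0541]
dowel 16 [0.5631 0.3496 0.0525]
dowel 16 [0.4752 0.3491 0.0535]
dowel 16 [0.6055 0.4305 0.0536]
dowel 15 [0.5189 0.3495 0.0541]
dowel 14 [0.5845 0.388  0.0463]
dowel 11 [0.5847 0.3636 0.0461]
dowel 6 [0.586  0.402  0.0464]
caddy corners [[0.5466, -0.2573], [0.4748, -0.2611], [0.4865, -0.4713], [0.5598, -0.4687]]
caddy rim 1236 [ 520.5 -365.8] [ 74.7 213.9] 3.56 z 0.0112
fixed jar top 319 [ 524.1 -434.2] [42.9 42.7] 35.33 z 0.0617
knife 497 [536.1   3.9] [ 22.2 138.8] 85.87 z 0.0132
tray cor [[0.7543, 0.0756], [0.7099, -0.1357], [0.6034, -0.1142], [0.6464, 0.0973]]
[0.28236557 0.61267772 0.24772177]
scene jar 155 [462.4 170.7] [41.  44.4] 27.62 z 0.058
scene bottle 67 [424.4 -81.8] [20.8 21.5] 53.29 z 0.073
```

Fixtures fit well: caddy centre (0.5205,−0.3655) at yaw 3.5°, rest (0.5404,0.3895) at 0.75°, tray (0.684,−0.018) at −11.6°. Moving over the jar now.

Emit:
apply_moves:
  targets:
    - {"dp":[0.015,-0.03,0],"yaw":-6}
    - {"dp":[0.03,-0.07,0],"yaw":-12}
    - {"dp":[0.045,-0.11,-0.005],"yaw":-18}
    - {"dp":[0.06,-0.145,-0.01],"yaw":-24}
    - {"dp":[0.075,-0.18,-0.015],"yaw":-30}
    - {"dp":[0.09,-0.215,-0.02],"yaw":-36}
    - {"dp":[0.105,-0.25,-0.025],"yaw":-42}
    - {"dp":[0.12,-0.285,-0.03],"yaw":-48}
    - {"dp":[0.135,-0.32,-0.035],"yaw":-54}
    - {"dp":[0.15,-0.355,-0.04],"yaw":-60}
    - {"dp":[0.165,-0.39,-0.045],"yaw":-61.3}
    - {"dp":[0.177,-0.42,-0.049],"yaw":-61.3}
    - {"dp":[0.184,-0.436,-0.049],"yaw":-61.3}
    - {"dp":[0.184,-0.441,-0.049],"yaw":-61.3}
    - {"dp":[0.184,-0.441,-0.049],"yaw":-61.3}
  grip: -1
  squeeze: 20

```text
time_s: 1.35
tcp_pos: [0.4664, 0.1706, 0.1993]
eef_rot: [180.0, -0.0, -86.2]
contact_force: [0.4, -1.4, -0.1]
gripper_width: 0.0878
gripper_force: 0.0
```

Emit:
apply_moves:
  targets:
    - {"dp":[0,0,-0.025]}
    - {"dp":[0,0,-0.055]}
    - {"dp":[0,0,-0.085]}
    - {"dp":[0,0,-0.115]}
    - {"dp":[0,0,-0.14]}
    - {"dp":[0,0,-0.153]}
    - {"dp":[0,0,-0.159]}
    - {"dp":[0,0,-0.159]}

```text
$.targets[0]: bad value
```

Emit:
apply_moves:
  targets:
    - {"dp":[0,0,0]}
    - {"dp":[0,0,0]}
    - {"dp":[0,0,0]}
    - {"dp":[0,0,0]}
    - {"dp":[0,0,0]}
    - {"dp":[0,0,0]}
    - {"dp":[0,0,0]}
    - {"dp":[0,0,0]}
  grip: 1

```text
$.targets[0]: bad value
```

Each row needs a yaw; neither call moved the arm.

Emit:
apply_moves:
  targets:
    - {"dp":[0,0,-0.025],"yaw":0}
    - {"dp":[0,0,-0.055],"yaw":0}
    - {"dp":[0,0,-0.085],"yaw":0}
    - {"dp":[0,0,-0.115],"yaw":0}
    - {"dp":[0,0,-0.14],"yaw":0}
    - {"dp":[0,0,-0.153],"yaw":0}
    - {"dp":[0,0,-0.159],"yaw":0}
    - {"dp":[0,0,-0.159],"yaw":0}

```text
time_s: 2.02
tcp_pos: [0.4657, 0.1724, 0.0393]
eef_rot: [179.9, -0.1, -86.0]
contact_force: [0.6, 0.1, 0.6]
gripper_width: 0.0874
gripper_force: 0.0
```

Emit:
apply_moves:
  targets:
    - {"dp":[0,0,0],"yaw":0}
    - {"dp":[0,0,0],"yaw":0}
    - {"dp":[0,0,0],"yaw":0}
    - {"dp":[0,0,0],"yaw":0}
    - {"dp":[0,0,0],"yaw":0}
    - {"dp":[0,0,0],"yaw":0}
    - {"dp":[0,0,0],"yaw":0}
    - {"dp":[0,0,0],"yaw":0}
  grip: 1

```text
time_s: 2.68
tcp_pos: [0.4665, 0.172, 0.0408]
eef_rot: [-180.0, 0.0, -86.0]
contact_force: [-2.0, -0.5, 3.9]
gripper_width: 0.0456
gripper_force: 20.0
```

Emit:
apply_moves:
  targets:
    - {"dp":[0,0,0.015],"yaw":0}
    - {"dp":[0,0,0.045],"yaw":0}
    - {"dp":[0,-0.005,0.075],"yaw":0}
    - {"dp":[0.003,-0.025,0.1],"yaw":0}
    - {"dp":[0.007,-0.055,0.115],"yaw":0}
    - {"dp":[0.01,-0.09,0.12],"yaw":0}
    - {"dp":[0.014,-0.125,0.12],"yaw":0}
    - {"dp":[0.018,-0.16,0.12],"yaw":0}
    - {"dp":[0.022,-0.195,0.12],"yaw":0}
    - {"dp":[0.026,-0.23,0.12],"yaw":0}
    - {"dp":[0.03,-0.265,0.12],"yaw":0}
    - {"dp":[0.034,-0.3,0.12],"yaw":0}
    - {"dp":[0.038,-0.335,0.12],"yaw":0}
    - {"dp":[0.042,-0.37,0.12],"yaw":0}
    - {"dp":[0.045,-0.405,0.12],"yaw":0}
    - {"dp":[0.048,-0.435,0.12],"yaw":0}
    - {"dp":[0.05,-0.455,0.12],"yaw":0}
    - {"dp":[0.05,-0.465,0.12],"yaw":0}
    - {"dp":[0.05,-0.469,0.12],"yaw":0}
    - {"dp":[0.05,-0.469,0.12],"yaw":0}

```text
time_s: 4.35
tcp_pos: [0.516, -0.2973, 0.1601]
eef_rot: [180.0, 0.0, -86.1]
contact_force: [0.0, -0.2, -0.3]
gripper_width: 0.0453
gripper_force: 20.0
```

Emit:
apply_moves:
  targets:
    - {"dp":[0,0,-0.02],"yaw":0}
    - {"dp":[0,0,-0.045],"yaw":0}
    - {"dp":[0,0,-0.07],"yaw":0}
    - {"dp":[0,0,-0.09],"yaw":0}
    - {"dp":[0,0,-0.103],"yaw":0}
    - {"dp":[0,0,-0.111],"yaw":0}
    - {"dp":[0,0,-0.115],"yaw":0}
    - {"dp":[0,0,-0.115],"yaw":0}
    - {"dp":[0,0,-0.115],"yaw":0}

```text
time_s: 5.1
tcp_pos: [0.5172, -0.2966, 0.0463]
eef_rot: [-179.9, -0.0, -86.0]
contact_force: [0.5, -0.1, 0.7]
gripper_width: 0.0456
gripper_force: 20.0
```

Emit:
apply_moves:
  targets:
    - {"dp":[0,0,0],"yaw":0}
    - {"dp":[0,0,0],"yaw":0}
    - {"dp":[0,0,0],"yaw":0}
    - {"dp":[0,0,0],"yaw":0}
    - {"dp":[0,0,0],"yaw":0}
    - {"dp":[0,0,0.01],"yaw":0}
    - {"dp":[0,0,0.03],"yaw":0}
    - {"dp":[0,0,0.06],"yaw":0}
    - {"dp":[0,0,0.09],"yaw":0}
    - {"dp":[0,0,0.12],"yaw":0}
  grip: -1

```text
time_s: 5.93
tcp_pos: [0.5162, -0.297, 0.1676]
eef_rot: [180.0, -0.0, -86.0]
contact_force: [1.6, 0.7, 0.0]
gripper_width: 0.0878
gripper_force: 0.0
```

Emit:
apply_moves:
  targets:
    - {"dp":[-0.01,0.025,0],"yaw":0}
    - {"dp":[-0.025,0.06,0],"yaw":0}
    - {"dp":[-0.04,0.095,0],"yaw":0}
    - {"dp":[-0.055,0.13,0],"yaw":0}
    - {"dp":[-0.069,0.165,0],"yaw":0}
    - {"dp":[-0.08,0.195,0],"yaw":0}
    - {"dp":[-0.087,0.21,0],"yaw":0}
    - {"dp":[-0.089,0.216,-0.005],"yaw":0}
    - {"dp":[-0.089,0.216,-0.02],"yaw":0}
    - {"dp":[-0.089,0.216,-0.045],"yaw":0}
    - {"dp":[-0.089,0.216,-0.07],"yaw":0}
    - {"dp":[-0.089,0.216,-0.095],"yaw":0}
    - {"dp":[-0.089,0.216,-0.115],"yaw":0}
    - {"dp":[-0.089,0.216,-0.124],"yaw":0}
    - {"dp":[-0.089,0.216,-0.127],"yaw":0}
    - {"dp":[-0.089,0.216,-0.127],"yaw":0}

```text
time_s: 7.27
tcp_pos: [0.4274, -0.0814, 0.038]
eef_rot: [179.9, -0.0, -86.1]
contact_force: [-0.2, 0.9, 0.1]
gripper_width: 0.0875
gripper_force: 0.0
```

Emit:
apply_moves:
  targets:
    - {"dp":[0,0,0],"yaw":0}
    - {"dp":[0,0,0],"yaw":0}
    - {"dp":[0,0,0],"yaw":0}
    - {"dp":[0,0,0],"yaw":0}
    - {"dp":[0,0,0],"yaw":0}
    - {"dp":[0,0,0],"yaw":0}
    - {"dp":[0,0,0],"yaw":0}
    - {"dp":[0,0,0],"yaw":0}
    - {"dp":[0,0,0],"yaw":0}
  grip: 1

```text
time_s: 8.02
tcp_pos: [0.4273, -0.081, 0.0386]
eef_rot: [180.0, -0.0, -86.0]
contact_force: [-0.4, 0.2, 1.8]
gripper_width: 0.0357
gripper_force: 20.0
```

Emit:
apply_moves:
  targets:
    - {"dp":[0,0,0.015],"yaw":0}
    - {"dp":[0,0,0.045],"yaw":0}
    - {"dp":[0.001,-0.004,0.08],"yaw":0}
    - {"dp":[0.007,-0.02,0.11],"yaw":0}
    - {"dp":[0.016,-0.05,0.125],"yaw":0}
    - {"dp":[0.027,-0.085,0.13],"yaw":0}
    - {"dp":[0.039,-0.12,0.13],"yaw":0}
    - {"dp":[0.051,-0.155,0.13],"yaw":0}
    - {"dp":[0.062,-0.19,0.13],"yaw":0}
    - {"dp":[0.074,-0.225,0.13],"yaw":0}
    - {"dp":[0.084,-0.255,0.13],"yaw":0}
    - {"dp":[0.091,-0.275,0.13],"yaw":0}
    - {"dp":[0.0935,-0.283,0.13],"yaw":0}
    - {"dp":[0.0935,-0.285,0.13],"yaw":0}
    - {"dp":[0.0935,-0.285,0.12],"yaw":0}
    - {"dp":[0.0935,-0.285,0.1],"yaw":0}
    - {"dp":[0.0935,-0.285,0.08],"yaw":0}
    - {"dp":[0.0935,-0.285,0.06],"yaw":0}
    - {"dp":[0.0935,-0.285,0.04],"yaw":0}
    - {"dp":[0.0935,-0.285,0.025],"yaw":0}

```text
time_s: 9.68
tcp_pos: [0.5199, -0.3639, 0.0616]
eef_rot: [179.9, 0.1, -86.0]
contact_force: [0.1, -0.7, -0.6]
gripper_width: 0.0357
gripper_force: 20.0
```

Emit:
apply_moves:
  targets:
    - {"dp":[0,0,-0.01],"yaw":0}
    - {"dp":[0,0,-0.017],"yaw":0}
    - {"dp":[0,0,-0.02],"yaw":0}
    - {"dp":[0,0,-0.02],"yaw":0}
    - {"dp":[0,0,-0.02],"yaw":0}

```text
time_s: 10.1
tcp_pos: [0.5215, -0.3659, 0.0443]
eef_rot: [-179.9, -0.0, -86.0]
contact_force: [-0.5, -0.1, 0.3]
gripper_width: 0.0353
gripper_force: 20.0
```

Emit:
apply_moves:
  targets:
    - {"dp":[0,0,0],"yaw":0}
    - {"dp":[0,0,0],"yaw":0}
    - {"dp":[0,0,0],"yaw":0}
    - {"dp":[0,0,0],"yaw":0}
    - {"dp":[0,0,0],"yaw":0}
    - {"dp":[0,0,0.01],"yaw":0}
    - {"dp":[0,0,0.03],"yaw":0}
    - {"dp":[0,0,0.06],"yaw":0}
    - {"dp":[0,0,0.09],"yaw":0}
    - {"dp":[0,0,0.12],"yaw":0}
    - {"dp":[0,0,0.12],"yaw":0}
  grip: -1

```text
time_s: 11.02
tcp_pos: [0.524, -0.3678, 0.1715]
eef_rot: [-179.5, -0.3, -86.0]
contact_force: [1.1, -0.6, 1.2]
gripper_width: 0.0875
gripper_force: 0.0
```

```bash
python3 - <<'E'
from plant import get_state,cams
import cv2,numpy as np
c=cams.capture("top"); np.savez("top1.npz",**c); s=cams.capture("scene")
i=np.hstack([cv2.resize(c["image"][150:350,340:540],(400,400)),cv2.resize(s["image"][200:420,60:280],(400,400))]); cv2.imwrite("pics/t1.png",i[:,:,::-1])
st=get_state(); print(st["tcp_pos"],st["eef_rot"],st["contact_force"])
E
```

```text
[ 0.52181552 -0.36627719  0.16607111] [-1.79783640e+02 -8.81050457e-02 -8.60385947e+01] [-0.2565839   0.04049807 -0.57031294]
```

View pics/t1.png

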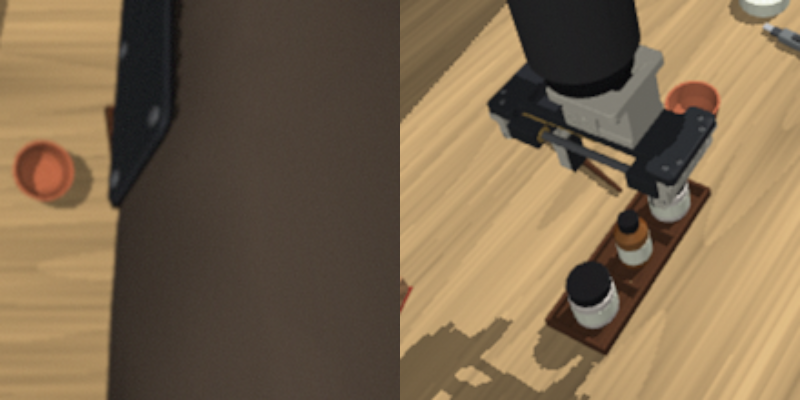

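The crop shows the bottle and jar upright in their bays; the fixed jar and bowl look undisturbed. Next is the round brush.

Emit:
apply_moves:
  targets:
    - {"dp":[-0.01,0.005,0],"yaw":6}
    - {"dp":[-0.025,0.012,0],"yaw":13}
    - {"dp":[-0.04,0.02,0],"yaw":20}
    - {"dp":[-0.056,0.028,-0.005],"yaw":27}
    - {"dp":[-0.073,0.036,-0.015],"yaw":34}
    - {"dp":[-0.09,0.044,-0.025],"yaw":41}
    - {"dp":[-0.107,0.052,-0.035],"yaw":48}
    - {"dp":[-0.124,0.06,-0.045],"yaw":55}
    - {"dp":[-0.14,0.068,-0.055],"yaw":62}
    - {"dp":[-0.152,0.074,-0.065],"yaw":69}
    - {"dp":[-0.159,0.077,-0.075],"yaw":74}
    - {"dp":[-0.159,0.077,-0.085],"yaw":75}
    - {"dp":[-0.159,0.077,-0.095],"yaw":75}
    - {"dp":[-0.159,0.077,-0.108],"yaw":75}
    - {"dp":[-0.159,0.077,-0.12],"yaw":75}
    - {"dp":[-0.159,0.077,-0.13],"yaw":75}
    - {"dp":[-0.159,0.077,-0.136],"yaw":75}
    - {"dp":[-0.159,0.077,-0.139],"yaw":75}
    - {"dp":[-0.159,0.077,-0.139],"yaw":75}
    - {"dp":[-0.159,0.077,-0.139],"yaw":75}

```text
time_s: 12.78
tcp_pos: [0.362, -0.289, 0.0246]
eef_rot: [180.0, 0.0, -11.0]
contact_force: [0.0, -0.7, -0.1]
gripper_width: 0.0875
gripper_force: 0.0
```

Emit:
apply_moves:
  targets:
    - {"dp":[0,0,0],"yaw":0}
    - {"dp":[0,0,0],"yaw":0}
    - {"dp":[0,0,0],"yaw":0}
    - {"dp":[0,0,0],"yaw":0}
    - {"dp":[0,0,0],"yaw":0}
    - {"dp":[0,0,0],"yaw":0}
    - {"dp":[0,0,0],"yaw":0}
    - {"dp":[0,0,0],"yaw":0}
    - {"dp":[0,0,0],"yaw":0}
    - {"dp":[0,0,0],"yaw":0}
    - {"dp":[0,0,0],"yaw":0}
    - {"dp":[0,0,0],"yaw":0}
  grip: 1

```text
time_s: 13.78
tcp_pos: [0.362, -0.289, 0.0245]
eef_rot: [180.0, 0.0, -11.0]
contact_force: [1.1, -0.1, -0.3]
gripper_width: 0.0134
gripper_force: 0.1
```

Emit:
apply_moves:
  targets:
    - {"dp":[0,0,0],"yaw":0}
    - {"dp":[0,0,0],"yaw":0}
    - {"dp":[0,0,0],"yaw":0}
    - {"dp":[0,0,0.01],"yaw":0}
    - {"dp":[0,0,0.03],"yaw":0}
    - {"dp":[0,0,0.06],"yaw":0}
    - {"dp":[0,0,0.09],"yaw":0}
    - {"dp":[0,0,0.115],"yaw":0}
    - {"dp":[0,0,0.125],"yaw":0}
    - {"dp":[0,0,0.125],"yaw":0}

```text
time_s: 14.62
tcp_pos: [0.3635, -0.2896, 0.1525]
eef_rot: [180.0, -0.3, -11.0]
contact_force: [1.0, -0.1, -0.5]
gripper_width: 0.0117
gripper_force: 20.0
```

```bash
python3 - <<'E'
from plant import get_state,cams
import cv2,numpy as np
s=cams.capture("scene"); w=cams.capture("wrist"); print(w["fx"],w["cx"],w["cy"],w["T_tool_cam"].round(3).tolist())
i=np.hstack([cv2.resize(s["image"][130:350,60:280],(400,400)),cv2.resize(w["image"],(400,400))]); cv2.imwrite("pics/t2.png",i[:,:,::-1])
E
```

```text
325.19226210127806 277.4547959945135 212.69486145266654 [[-0.0, -0.969, -0.247, 0.066], [1.0, -0.0, 0.001, -0.001], [-0.001, -0.247, 0.969, -0.135], [0.0, 0.0, 0.0, 1.0]]
```

View pics/t2.png

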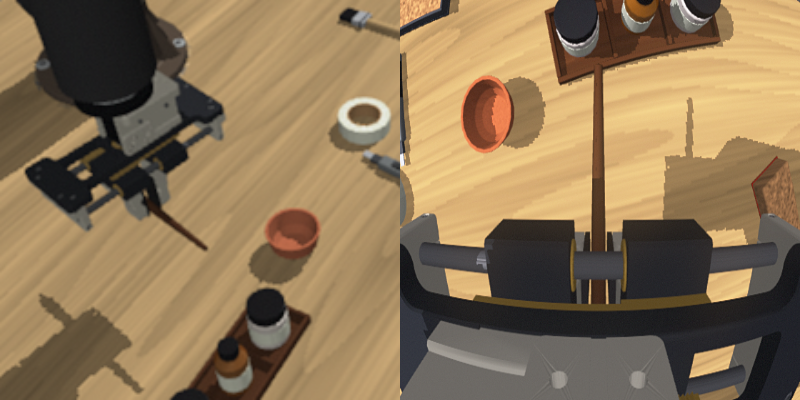

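Round brush is held (opening 11.7 mm), with its handle along the tool's x axis at wrist column 277. Checking its tilt from the wrist depth.

```bash
cat >> h.py <<'E'
def wtool(w,u,v):
    z=w["range_z"][v,u]; a=(u-w["cx"])/w["fx"]; b=(v-w["cy"])/w["fy"]; th=np.hypot(a,b); k=np.tan(th)/th
    P=np.array([a*k*z,b*k*z,z,1]); return (w["T_tool_cam"]@P)[:3]
E
python3 - <<'E'
from plant import cams
from h import *
w=cams.capture("wrist")
for v in range(60,200,10): print(v,[wtool(w,u,v).round(3).tolist() for u in (275,278)])
E
```

```text
60 [[0.129, -0.003, 0.147], [0.129, -0.0, 0.147]]
70 [[0.095, -0.002, 0.018], [0.095, -0.001, 0.017]]
80 [[0.09, -0.002, 0.017], [0.09, -0.001, 0.017]]
90 [[0.086, -0.002, 0.017], [0.086, -0.001, 0.017]]
100 [[0.081, -0.002, 0.017], [0.081, -0.001, 0.015]]
110 [[0.076, -0.002, 0.017], [0.076, -0.001, 0.016]]
120 [[0.072, -0.002, 0.016], [0.072, -0.001, 0.017]]
130 [[0.067, -0.002, 0.018], [0.067, -0.001, 0.016]]
140 [[0.062, -0.002, 0.016], [0.066, -0.001, -0.135]]
150 [[0.058, -0.002, 0.015], [0.058, -0.001, 0.015]]
160 [[0.053, -0.002, 0.017], [0.053, -0.001, 0.016]]
170 [[0.048, -0.002, 0.019], [0.048, -0.001, 0.016]]
180 [[0.044, -0.002, 0.016], [0.044, -0.001, 0.016]]
190 [[0.039, -0.002, 0.016], [0.039, -0.001, 0.016]]
```

Brush is level and centred within 3 mm. Carrying it to the rest.

Emit:
apply_moves:
  targets:
    - {"dp":[0.004,0.015,0],"yaw":-2}
    - {"dp":[0.012,0.045,0],"yaw":-6}
    - {"dp":[0.021,0.08,0],"yaw":-11}
    - {"dp":[0.031,0.116,0],"yaw":-16}
    - {"dp":[0.041,0.154,0],"yaw":-21}
    - {"dp":[0.051,0.193,0],"yaw":-26}
    - {"dp":[0.061,0.232,0],"yaw":-31}
    - {"dp":[0.072,0.271,0],"yaw":-36}
    - {"dp":[0.082,0.31,0],"yaw":-41}
    - {"dp":[0.092,0.349,0],"yaw":-46}
    - {"dp":[0.103,0.388,0],"yaw":-51}
    - {"dp":[0.113,0.427,0],"yaw":-56}
    - {"dp":[0.123,0.466,0],"yaw":-61}
    - {"dp":[0.134,0.505,0],"yaw":-66}
    - {"dp":[0.144,0.544,0],"yaw":-71}
    - {"dp":[0.155,0.583,0],"yaw":-75}
    - {"dp":[0.165,0.62,0],"yaw":-78.3}
    - {"dp":[0.173,0.651,0],"yaw":-78.3}
    - {"dp":[0.178,0.67,0],"yaw":-78.3}
    - {"dp":[0.179,0.676,0],"yaw":-78.3}

```text
time_s: 16.43
tcp_pos: [0.541, 0.3896, 0.1466]
eef_rot: [179.9, -0.1, -89.2]
contact_force: [0.3, 0.5, -0.4]
gripper_width: 0.0121
gripper_force: 20.0
```

Emit:
apply_moves:
  targets:
    - {"dp":[0,0,0],"yaw":0}
    - {"dp":[0,0,-0.01],"yaw":0}
    - {"dp":[0,0,-0.025],"yaw":0}
    - {"dp":[0,0,-0.04],"yaw":0}
    - {"dp":[0,0,-0.045],"yaw":0}
    - {"dp":[0,0,-0.045],"yaw":0}

```text
time_s: 16.93
tcp_pos: [0.54, 0.3848, 0.1025]
eef_rot: [179.8, -0.2, -89.4]
contact_force: [-0.6, 0.3, -0.9]
gripper_width: 0.012
gripper_force: 20.0
```

```bash
python3 - <<'E'
from plant import get_state,cams
import cv2,numpy as np
s=cams.capture("scene"); w=cams.capture("wrist"); np.savez("w3.npz",**w); print(get_state()["tcp_pos"],get_state()["gripper_width"])
i=np.hstack([cv2.resize(s["image"][70:220,260:410],(400,400)),cv2.resize(w["image"],(400,400))]); cv2.imwrite("pics/t3.png",i[:,:,::-1])
E
```

```text
[0.54112496 0.38630189 0.10478985] 0.01180025501548572
```

View pics/t3.png

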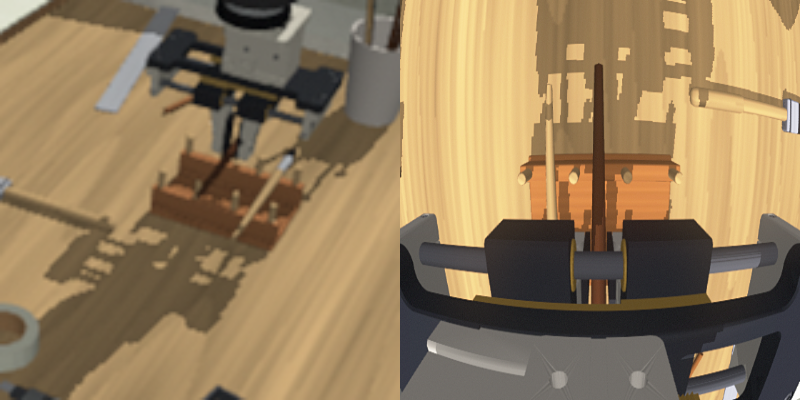

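The wrist view shows the brush at column 600, midway between the dowels at 573 and 627. Lowering it.

Emit:
apply_moves:
  targets:
    - {"dp":[0,0,-0.008],"yaw":0}
    - {"dp":[0,0,-0.018],"yaw":0}
    - {"dp":[0,0,-0.028],"yaw":0}
    - {"dp":[0,0,-0.036],"yaw":0}
    - {"dp":[0,0,-0.042],"yaw":0}
    - {"dp":[0,0,-0.045],"yaw":0}
    - {"dp":[0,0,-0.0455],"yaw":0}
    - {"dp":[0,0,-0.0455],"yaw":0}

```text
time_s: 17.7
tcp_pos: [0.541, 0.3871, 0.0588]
eef_rot: [180.0, -0.0, -89.3]
contact_force: [-0.7, -0.3, 0.3]
gripper_width: 0.0121
gripper_force: 20.0
```

Emit:
apply_moves:
  targets:
    - {"dp":[0,0,0],"yaw":0}
    - {"dp":[0,0,0],"yaw":0}
    - {"dp":[0,0,0],"yaw":0}
    - {"dp":[0,0,0],"yaw":0}
    - {"dp":[0,0,0.01],"yaw":0}
    - {"dp":[0,0,0.03],"yaw":0}
    - {"dp":[0,0,0.06],"yaw":0}
    - {"dp":[0,0,0.09],"yaw":0}
    - {"dp":[0,0,0.1],"yaw":0}
    - {"dp":[0,0,0.1],"yaw":0}
  grip: 0.5

```text
time_s: 18.53
tcp_pos: [0.5426, 0.3885, 0.1641]
eef_rot: [-179.7, 0.3, -89.3]
contact_force: [0.1, 0.7, -1.1]
gripper_width: 0.0218
gripper_force: 0.0
```

Emit:
apply_moves:
  targets:
    - {"dp":[-0.008,-0.004,0],"yaw":5}
    - {"dp":[-0.022,-0.011,0],"yaw":12}
    - {"dp":[-0.038,-0.019,0],"yaw":19}
    - {"dp":[-0.055,-0.028,0],"yaw":26}
    - {"dp":[-0.072,-0.037,-0.005],"yaw":33}
    - {"dp":[-0.09,-0.046,-0.01],"yaw":40}
    - {"dp":[-0.108,-0.055,-0.02],"yaw":47}
    - {"dp":[-0.126,-0.064,-0.03],"yaw":54}
    - {"dp":[-0.144,-0.073,-0.04],"yaw":61}
    - {"dp":[-0.162,-0.082,-0.05],"yaw":68}
    - {"dp":[-0.177,-0.089,-0.06],"yaw":75}
    - {"dp":[-0.187,-0.094,-0.07],"yaw":82}
    - {"dp":[-0.1925,-0.097,-0.08],"yaw":88}
    - {"dp":[-0.1925,-0.097,-0.09],"yaw":89.8}
    - {"dp":[-0.1925,-0.097,-0.103],"yaw":89.8}
    - {"dp":[-0.1925,-0.097,-0.116],"yaw":89.8}
    - {"dp":[-0.1925,-0.097,-0.126],"yaw":89.8}
    - {"dp":[-0.1925,-0.097,-0.132],"yaw":89.8}
    - {"dp":[-0.1925,-0.097,-0.1345],"yaw":89.8}
    - {"dp":[-0.1925,-0.097,-0.1345],"yaw":89.8}
  grip: -0.4

```text
time_s: 20.2
tcp_pos: [0.3484, 0.2897, 0.0242]
eef_rot: [179.9, 0.0, 0.5]
contact_force: [-0.8, 1.0, -0.3]
gripper_width: 0.0611
gripper_force: 0.0
```

Emit:
apply_moves:
  targets:
    - {"dp":[0,0,0],"yaw":0}
    - {"dp":[0,0,0],"yaw":0}
    - {"dp":[0,0,0],"yaw":0}
    - {"dp":[0,0,0],"yaw":0}
    - {"dp":[0,0,0],"yaw":0}
    - {"dp":[0,0,0],"yaw":0}
    - {"dp":[0,0,0],"yaw":0}
    - {"dp":[0,0,0],"yaw":0}
    - {"dp":[0,0,0],"yaw":0}
    - {"dp":[0,0,0],"yaw":0}
    - {"dp":[0,0,0],"yaw":0}
  grip: 1
  squeeze: 25

```text
time_s: 21.12
tcp_pos: [0.3485, 0.29, 0.0246]
eef_rot: [180.0, -0.0, 0.5]
contact_force: [-0.6, 0.0, 2.3]
gripper_width: 0.0138
gripper_force: 25.0
```

Emit:
apply_moves:
  targets:
    - {"dp":[0,0,0.01],"yaw":0}
    - {"dp":[0,0,0.03],"yaw":0}
    - {"dp":[0,0,0.06],"yaw":0}
    - {"dp":[0,0,0.09],"yaw":0}
    - {"dp":[0,0,0.115],"yaw":0}
    - {"dp":[0,0,0.125],"yaw":0}
    - {"dp":[0,0,0.125],"yaw":0}

```text
time_s: 21.7
tcp_pos: [0.3493, 0.2914, 0.1523]
eef_rot: [-179.7, -0.2, 0.5]
contact_force: [-0.3, -0.2, 0.3]
gripper_width: 0.0136
gripper_force: 25.0
```

```bash
python3 - <<'E'
from plant import cams,get_state
from h import *
w=cams.capture("wrist"); print(get_state()["gripper_width"])
for v in range(40,200,10): print(v,[wtool(w,u,v).round(3).tolist() for u in (275,278)])
E
```

```text
0.013037361975075138
40 [[0.15, -0.003, 0.153], [0.15, -0.0, 0.155]]
50 [[0.14, -0.003, 0.154], [0.14, -0.0, 0.154]]
60 [[0.131, -0.003, 0.154], [0.131, -0.0, 0.154]]
70 [[0.095, -0.002, 0.016], [0.095, -0.0, 0.014]]
80 [[0.09, -0.002, 0.014], [0.09, -0.0, 0.014]]
90 [[0.085, -0.002, 0.013], [0.086, -0.0, 0.015]]
100 [[0.081, -0.002, 0.013], [0.081, -0.0, 0.014]]
110 [[0.076, -0.002, 0.013], [0.076, -0.0, 0.014]]
120 [[0.072, -0.002, 0.013], [0.072, -0.0, 0.014]]
130 [[0.067, -0.002, 0.015], [0.067, -0.0, 0.014]]
140 [[0.062, -0.002, 0.015], [0.063, -0.0, 0.014]]
150 [[0.058, -0.002, 0.013], [0.058, -0.0, 0.013]]
160 [[0.053, -0.002, 0.014], [0.053, -0.0, 0.015]]
170 [[0.049, -0.002, 0.015], [0.049, -0.0, 0.013]]
180 [[0.044, -0.002, 0.014], [0.044, -0.0, 0.014]]
190 [[0.039, -0.002, 0.014], [0.039, -0.0, 0.015]]
```

Emit:
apply_moves:
  targets:
    - {"dp":[0.005,0.003,0],"yaw":-5}
    - {"dp":[0.015,0.01,0],"yaw":-12}
    - {"dp":[0.027,0.019,0],"yaw":-19}
    - {"dp":[0.04,0.028,0],"yaw":-26}
    - {"dp":[0.054,0.037,0],"yaw":-33}
    - {"dp":[0.068,0.047,0],"yaw":-40}
    - {"dp":[0.082,0.057,0],"yaw":-47}
    - {"dp":[0.096,0.067,0],"yaw":-54}
    - {"dp":[0.11,0.076,0],"yaw":-61}
    - {"dp":[0.123,0.085,0],"yaw":-68}
    - {"dp":[0.134,0.092,0],"yaw":-75}
    - {"dp":[0.142,0.098,0],"yaw":-82}
    - {"dp":[0.147,0.101,0],"yaw":-88}
    - {"dp":[0.1485,0.103,0],"yaw":-89.8}
    - {"dp":[0.1485,0.103,0],"yaw":-89.8}
    - {"dp":[0.1485,0.103,-0.015],"yaw":-89.8}
    - {"dp":[0.1485,0.103,-0.032],"yaw":-89.8}
    - {"dp":[0.1485,0.103,-0.043],"yaw":-89.8}
    - {"dp":[0.1485,0.103,-0.045],"yaw":-89.8}
    - {"dp":[0.1485,0.103,-0.045],"yaw":-89.8}

```text
time_s: 23.42
tcp_pos: [0.4964, 0.3923, 0.1031]
eef_rot: [179.9, -0.1, -89.3]
contact_force: [0.2, -0.6, -0.4]
gripper_width: 0.0135
gripper_force: 25.0
```

```bash
python3 - <<'E'
from plant import get_state,cams
import cv2,numpy as np
s=cams.capture("scene"); w=cams.capture("wrist"); print(get_state()["tcp_pos"],get_state()["gripper_width"])
i=np.hstack([cv2.resize(s["image"][70:220,260:410],(400,400)),cv2.resize(w["image"],(400,400))]); cv2.imwrite("pics/t4.png",i[:,:,::-1])
E
```

```text
[0.49720622 0.39319976 0.10492173] 0.013892939962198706
```

View pics/t4.png

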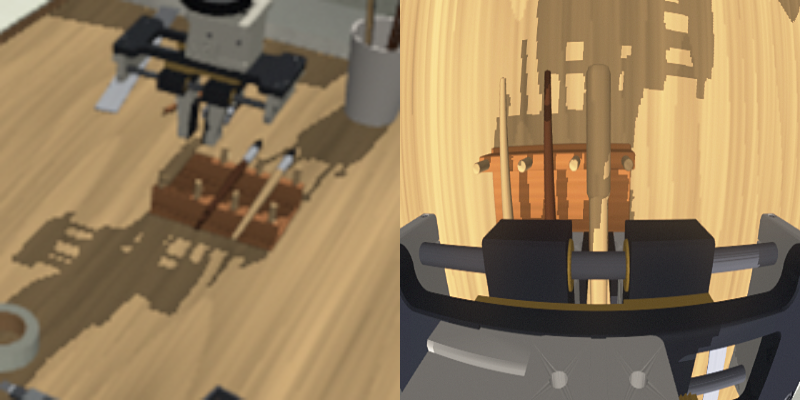

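Round brush lies in the middle slot; the flat brush (column 598) is between the dowels at 573 and 627. Lowering and releasing it.

Emit:
apply_moves:
  targets:
    - {"dp":[0,0,-0.008],"yaw":0}
    - {"dp":[0,0,-0.018],"yaw":0}
    - {"dp":[0,0,-0.028],"yaw":0}
    - {"dp":[0,0,-0.036],"yaw":0}
    - {"dp":[0,0,-0.042],"yaw":0}
    - {"dp":[0,0,-0.045],"yaw":0}
    - {"dp":[0,0,-0.0455],"yaw":0}
    - {"dp":[0,0,-0.0455],"yaw":0}

```text
time_s: 24.18
tcp_pos: [0.497, 0.393, 0.0588]
eef_rot: [180.0, -0.0, -89.3]
contact_force: [-0.4, 0.1, -0.7]
gripper_width: 0.0139
gripper_force: 25.0
```

Emit:
apply_moves:
  targets:
    - {"dp":[0,0,0],"yaw":0}
    - {"dp":[0,0,0],"yaw":0}
    - {"dp":[0,0,0],"yaw":0}
    - {"dp":[0,0,0],"yaw":0}
    - {"dp":[0,0,0.01],"yaw":0}
    - {"dp":[0,0,0.03],"yaw":0}
    - {"dp":[0,0,0.06],"yaw":0}
    - {"dp":[0,0,0.09],"yaw":0}
    - {"dp":[0,0,0.1],"yaw":0}
    - {"dp":[0,0,0.1],"yaw":0}
  grip: 0.45

```text
time_s: 25.02
tcp_pos: [0.4984, 0.3946, 0.1638]
eef_rot: [-179.7, 0.3, -89.3]
contact_force: [0.5, 0.3, 0.1]
gripper_width: 0.0243
gripper_force: 0.0
```

Emit:
apply_moves:
  targets:
    - {"dp":[0.002,-0.015,0],"yaw":4}
    - {"dp":[0.005,-0.045,0],"yaw":10}
    - {"dp":[0.008,-0.08,0],"yaw":17}
    - {"dp":[0.012,-0.115,0],"yaw":24}
    - {"dp":[0.016,-0.15,0],"yaw":31}
    - {"dp":[0.02,-0.185,0],"yaw":38}
    - {"dp":[0.024,-0.22,0],"yaw":45}
    - {"dp":[0.027,-0.255,0],"yaw":52}
    - {"dp":[0.03,-0.29,0],"yaw":59}
    - {"dp":[0.033,-0.32,-0.005],"yaw":66}
    - {"dp":[0.036,-0.35,-0.015],"yaw":73}
    - {"dp":[0.038,-0.373,-0.03],"yaw":80}
    - {"dp":[0.0395,-0.385,-0.045],"yaw":85}
    - {"dp":[0.0395,-0.389,-0.065],"yaw":85.2}
    - {"dp":[0.0395,-0.389,-0.085],"yaw":85.2}
    - {"dp":[0.0395,-0.389,-0.105],"yaw":85.2}
    - {"dp":[0.0395,-0.389,-0.12],"yaw":85.2}
    - {"dp":[0.0395,-0.389,-0.13],"yaw":85.2}
    - {"dp":[0.0395,-0.389,-0.134],"yaw":85.2}
    - {"dp":[0.0395,-0.389,-0.134],"yaw":85.2}
  grip: -0.4

```text
time_s: 26.68
tcp_pos: [0.536, 0.0039, 0.0243]
eef_rot: [180.0, 0.1, -4.1]
contact_force: [-1.8, 1.0, 0.6]
gripper_width: 0.0613
gripper_force: 0.0
```

Emit:
apply_moves:
  targets:
    - {"dp":[0,0,0],"yaw":0}
    - {"dp":[0,0,0],"yaw":0}
    - {"dp":[0,0,0],"yaw":0}
    - {"dp":[0,0,0],"yaw":0}
    - {"dp":[0,0,0],"yaw":0}
    - {"dp":[0,0,0],"yaw":0}
    - {"dp":[0,0,0],"yaw":0}
    - {"dp":[0,0,0],"yaw":0}
    - {"dp":[0,0,0],"yaw":0}
    - {"dp":[0,0,0],"yaw":0}
    - {"dp":[0,0,0],"yaw":0}
  grip: 1
  squeeze: 30

```text
time_s: 27.6
tcp_pos: [0.5366, 0.004, 0.0253]
eef_rot: [-180.0, -0.0, -4.1]
contact_force: [-0.9, 1.0, 4.8]
gripper_width: 0.0215
gripper_force: 30.0
```

Emit:
apply_moves:
  targets:
    - {"dp":[0,0,0.01],"yaw":0}
    - {"dp":[0,0,0.03],"yaw":0}
    - {"dp":[0,0,0.06],"yaw":0}
    - {"dp":[0,0,0.09],"yaw":0}
    - {"dp":[0,0,0.105],"yaw":0}
    - {"dp":[0,0,0.105],"yaw":0}
    - {"dp":[0,0,0.105],"yaw":0}

```text
time_s: 28.18
tcp_pos: [0.5368, 0.0042, 0.1313]
eef_rot: [-179.9, -0.1, -4.2]
contact_force: [-0.1, 0.0, -2.7]
gripper_width: 0.022
gripper_force: 30.0
```

```bash
python3 - <<'E'
from plant import cams,get_state
from h import *
w=cams.capture("wrist"); print(get_state()["gripper_width"])
for v in range(80,200,10): print(v,[wtool(w,u,v).round(3).tolist() for u in (272,284)])
E
```

```text
0.021753288321556236
80 [[0.108, -0.005, 0.128], [0.108, 0.005, 0.127]]
90 [[0.1, -0.005, 0.128], [0.1, 0.005, 0.129]]
100 [[0.092, -0.005, 0.133], [0.091, 0.004, 0.122]]
110 [[0.084, -0.005, 0.134], [0.084, 0.005, 0.133]]
120 [[0.076, -0.005, 0.132], [0.076, 0.005, 0.133]]
130 [[0.068, -0.005, 0.133], [0.068, 0.005, 0.133]]
140 [[0.062, -0.003, 0.013], [0.062, 0.002, 0.014]]
150 [[0.058, -0.003, 0.014], [0.058, 0.002, 0.014]]
160 [[0.053, -0.003, 0.014], [0.053, 0.002, 0.013]]
170 [[0.049, -0.003, 0.013], [0.049, 0.002, 0.013]]
180 [[0.044, -0.003, 0.013], [0.044, 0.002, 0.014]]
190 [[0.039, -0.003, 0.013], [0.039, 0.002, 0.014]]
```

Emit:
apply_moves:
  targets:
    - {"dp":[0.004,0,0],"yaw":-5}
    - {"dp":[0.013,-0.002,0],"yaw":-12}
    - {"dp":[0.024,-0.004,0],"yaw":-19}
    - {"dp":[0.036,-0.005,0],"yaw":-26}
    - {"dp":[0.048,-0.007,0],"yaw":-33}
    - {"dp":[0.06,-0.009,0],"yaw":-40}
    - {"dp":[0.072,-0.01,0],"yaw":-47}
    - {"dp":[0.084,-0.012,0],"yaw":-54}
    - {"dp":[0.095,-0.014,0],"yaw":-61}
    - {"dp":[0.106,-0.015,0],"yaw":-68}
    - {"dp":[0.117,-0.017,0],"yaw":-75}
    - {"dp":[0.127,-0.018,0],"yaw":-82}
    - {"dp":[0.134,-0.019,0],"yaw":-89}
    - {"dp":[0.138,-0.02,0],"yaw":-95}
    - {"dp":[0.139,-0.02,0],"yaw":-97.5}
    - {"dp":[0.139,-0.02,-0.015],"yaw":-97.5}
    - {"dp":[0.139,-0.02,-0.035],"yaw":-97.5}
    - {"dp":[0.139,-0.02,-0.05],"yaw":-97.5}
    - {"dp":[0.139,-0.02,-0.055],"yaw":-97.5}
    - {"dp":[0.139,-0.02,-0.055],"yaw":-97.5}

```text
time_s: 29.9
tcp_pos: [0.6737, -0.0163, 0.072]
eef_rot: [179.7, -0.1, -101.7]
contact_force: [0.2, 0.3, -0.1]
gripper_width: 0.0216
gripper_force: 30.0
```

```bash
python3 - <<'E'
from plant import get_state,cams
import cv2,numpy as np
s=cams.capture("scene"); w=cams.capture("wrist"); print(get_state()["tcp_pos"],get_state()["gripper_width"])
i=np.hstack([cv2.resize(s["image"][180:330,260:410],(400,400)),cv2.resize(w["image"],(400,400))]); cv2.imwrite("pics/t5.png",i[:,:,::-1])
E
```

```text
[ 0.67550315 -0.01608023  0.0747766 ] 0.02167591462683893
```

View pics/t5.png

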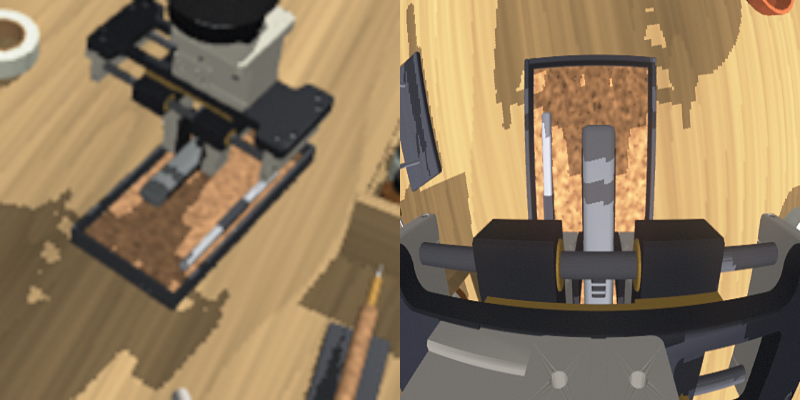

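The knife is parallel to the tray (columns 583–614) and clear of the scalpel at 547 and the wall at 650. Lowering and releasing it.

Emit:
apply_moves:
  targets:
    - {"dp":[0,0,-0.008],"yaw":0}
    - {"dp":[0,0,-0.018],"yaw":0}
    - {"dp":[0,0,-0.028],"yaw":0}
    - {"dp":[0,0,-0.036],"yaw":0}
    - {"dp":[0,0,-0.042],"yaw":0}
    - {"dp":[0,0,-0.045],"yaw":0}
    - {"dp":[0,0,-0.0455],"yaw":0}
    - {"dp":[0,0,-0.0455],"yaw":0}

```text
time_s: 30.67
tcp_pos: [0.6754, -0.016, 0.0294]
eef_rot: [180.0, -0.0, -101.6]
contact_force: [-0.8, -0.5, -1.1]
gripper_width: 0.0218
gripper_force: 30.0
```

Emit:
apply_moves:
  targets:
    - {"dp":[0,0,0],"yaw":0}
    - {"dp":[0,0,0],"yaw":0}
    - {"dp":[0,0,0],"yaw":0}
    - {"dp":[0,0,0],"yaw":0}
    - {"dp":[0,0,0.01],"yaw":0}
    - {"dp":[0,0,0.03],"yaw":0}
    - {"dp":[0,0,0.06],"yaw":0}
    - {"dp":[0,0,0.09],"yaw":0}
    - {"dp":[0,0,0.12],"yaw":0}
    - {"dp":[-0.01,0.02,0.15],"yaw":0}
    - {"dp":[-0.02,0.055,0.17],"yaw":0}
    - {"dp":[-0.03,0.09,0.18],"yaw":0}
    - {"dp":[-0.04,0.125,0.18],"yaw":0}
    - {"dp":[-0.05,0.16,0.18],"yaw":0}
    - {"dp":[-0.06,0.195,0.18],"yaw":0}
    - {"dp":[-0.08,0.225,0.18],"yaw":0}
    - {"dp":[-0.1,0.25,0.18],"yaw":0}
    - {"dp":[-0.12,0.27,0.18],"yaw":0}
    - {"dp":[-0.13,0.28,0.18],"yaw":0}
    - {"dp":[-0.13,0.28,0.18],"yaw":0}
  grip: 0.22

```text
time_s: 32.33
tcp_pos: [0.5439, 0.266, 0.2107]
eef_rot: [-180.0, 0.1, -101.5]
contact_force: [0.3, 1.2, -0.5]
gripper_width: 0.034
gripper_force: 0.0
```

```bash
python3 - <<'E'
from plant import get_state,cams
import cv2,numpy as np
s=cams.capture("scene"); c=cams.capture("top"); np.savez("top2.npz",**c); print(get_state()["tcp_pos"],get_state()["time_s"])
i=np.hstack([cv2.resize(s["image"][100:400,110:410],(400,400)),cv2.resize(c["image"],(400,300),interpolation=cv2.INTER_AREA)[:,:].repeat(1,0) if 0 else cv2.copyMakeBorder(cv2.resize(c["image"],(400,300)),0,100,0,0,cv2.BORDER_CONSTANT)])
cv2.imwrite("pics/t6.png",i[:,:,::-1])
E
```

```text
[0.54550912 0.26426606 0.21040432] 32.4333
```

View pics/t6.png

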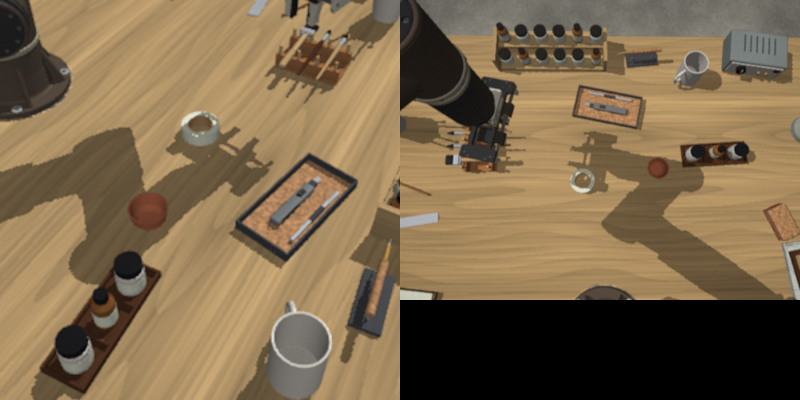

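Everything looks placed: three upright in the caddy, knife beside the scalpel, bowl and tape in place. One numeric check on the brushes, bowl and tape before handing in.

```bash
python3 - <<'E'
from plant import cams
from h import *
c=dict(np.load("top2.npz")); W=cloud(c)
for n,(a,b,x,y) in dict(bowl=(343,216,382,255),tape=(235,232,276,273)).items():
    w=W[b:y,a:x].reshape(-1,3); w=w[(w[:,2]>.005)&(w[:,2]<.09)]; q=w[w[:,2]>w[:,2].max()-.012]; print(n,np.round(cv2.minAreaRect((q[:,:2]*1000).astype(np.float32))[0],1))
s=cams.capture("scene"); V=cloud(s).reshape(-1,3)
for n,x0 in(("round",.5404),("flat",.4964)):
    for y in np.arange(.30,.49,.02):
        q=V[(abs(V[:,0]-x0)<.018)&(abs(V[:,1]-y)<.006)&(V[:,2]>.037)&(V[:,2]<.08)]
        if len(q): print(n,y.round(2),len(q),"x",np.median(q[:,0]).round(4),"ztop",np.percentile(q[:,2],80).round(4))
cv2.imwrite("pics/t7.png",cv2.resize(s["image"][90:190,290:430],(700,500),interpolation=cv2.INTER_CUBIC)[:,:,::-1])
E
```

```text
bowl [ 470.7 -174. ]
tape [433.   63.2]
round 0.3 5 x 0.5416 ztop 0.0449
round 0.32 7 x 0.5408 ztop 0.0444
round 0.34 9 x 0.5401 ztop 0.0444
round 0.36 9 x 0.5403 ztop 0.0444
round 0.38 8 x 0.5401 ztop 0.045
round 0.4 9 x 0.5407 ztop 0.045
round 0.42 14 x 0.5412 ztop 0.0468
round 0.44 6 x 0.5402 ztop 0.0472
round 0.46 7 x 0.5407 ztop 0.0456
round 0.48 4 x 0.5386 ztop 0.044
flat 0.3 24 x 0.4974 ztop 0.0454
flat 0.32 15 x 0.4986 ztop 0.0481
flat 0.34 15 x 0.5015 ztop 0.047
flat 0.36 11 x 0.4967 ztop 0.0457
flat 0.38 10 x 0.4969 ztop 0.0466
flat 0.4 12 x 0.4968 ztop 0.0468
flat 0.42 12 x 0.4984 ztop 0.0486
flat 0.44 29 x 0.4939 ztop 0.0469
flat 0.46 24 x 0.5001 ztop 0.0467
flat 0.48 8 x 0.5054 ztop 0.0453
```

View pics/t7.png

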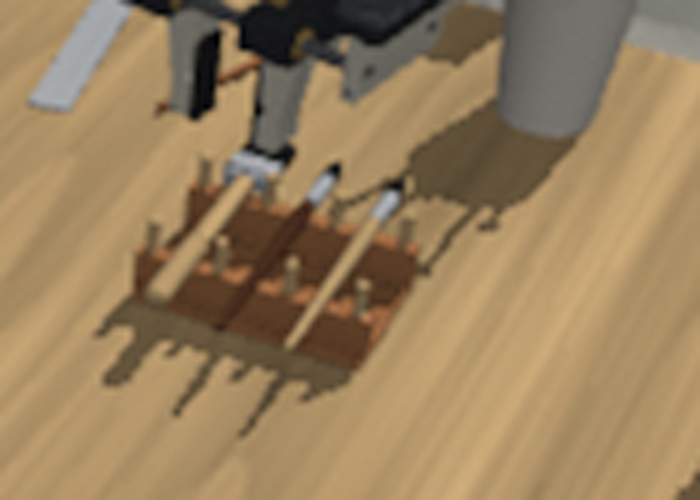

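Both brushes are level on both rails, each in its own slot, and the bowl and tape have not moved. Handing in.

```bash
python3 -c "
from plant import r
print(r.close_job())"
```

```text
the job is handed in; nothing more can be done
None
```

I placed all five objects in the order asked and handed the job in at about 32 s of the 138 s allowed: jar and bottle upright in the caddy, both brushes level on the rest, and the knife flat beside the scalpel. My final check showed the bowl and tape unmoved; the hand-in gave no verdict.

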